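# Push the gas filter home in its port and open the line

### The job

Take the thicker of the two filter tubes out of the rack and push it, head up, into the round push-fit port on the metal gas block: past the gripping seal and on until it bottoms. Lean on it for a moment to bed it, with about 10 N on the bottom beyond the drag of the seal, but never more than 15 N there: the packing is fragile. Once it is home, swing the block's shut-off lever all the way over to its other side; leave the thin tube and the other things alone.

Things in the scene. Friction and masses are not known exactly. Their poses are not given: they have to be found in the camera images.
- filter_grip (a point): Centre of the head of the filter to be fitted: a rigid steel tube, 16 mm in diameter, with a white band and on top a grey square head 20 x 20 x 24 mm, whose flats face x and y of this frame. 110 mm tall; this point is on its axis 98 mm above its foot. It starts upright in a 36 mm high white rack, in either of two sockets 70 mm apart and 30 mm deep. 40 to 85 g. z up the tube.
- filter_foot (a point): Centre of the flat underside of the same filter, at the bottom end of its axis; the lowest 5 mm taper from 12 to 16 mm diameter. z up the tube.
- thin_grip (a point): Centre of the head of the other tube in the rack: the same head and height, but the stem is only 10 mm in diameter. Leave it.
- port (a point): Centre of the mouth of the push-fit port, level with the block's top (56 mm up); a thin grey ring round it stands 2 mm higher. z up, x and y are the block's. Vertical bore 17.6 mm wide. Sprung jaws 12 mm down grip the tube: they drag from 9 mm on, some 4 to 7 N. The bottom is a stop with a stiff rubber cushion (8 N per mm) 21 to 38 mm below the mouth, unseen and different each time, with a light valve pin standing 2 mm above it.
- manifold: The metal gas block, fixed to the worktop, 80 (x) x 170 (y) x 56 (z) mm, origin at the centre of its underside. The port is 45 mm from the centre towards its +y, the lever 45 mm towards its -y.
- seat: The inner end of the port's bore with its stop and rubber cushion, out of sight; its origin is at the drilled floor, 46 mm below the mouth, and does not tell where the stop is set.
- valve (a joint): Shut-off lever on top of the block: 0 = leaning 0.5 rad towards the block's -x (robot side), 1.0 = all the way over, leaning 0.5 rad towards the block's +x. Its pivot axis is the block's y axis, 22 mm above the block's top. Stiff enough to stay where it is left; about 1 N at its ball moves it.
- valve_tip (a point): Centre of the 26 mm black ball at the end of the shut-off lever, 70 mm from the lever's pivot.
- timer: Bench timer lying on the worktop, 62 x 62 x 18 mm; leave it. Origin at the centre of its underside.
- marker: Marker pen lying on the worktop, 131 mm long, 12 mm thick; leave it. Origin at the centre of its underside.
- ferrule_box: Small box with compartments, 70 x 100 x 25 mm; leave it. Origin at the centre of its underside.
Things that resemble listed ones, but are neither listed nor needed, are in the scene too. Leave any pink or turquoise look-alike of the part that bears filter_grip alone.

How it is judged:
By the outcome, as a careful person would: the job done as asked, in the order asked, and still so for the second after the job is handed in, with the robot touching nothing.
It also fails if it takes over 64 s, if anything falls off the work surface, if the arm or the gripper's body presses on something with over 40 N, if the wrist force passes 120 N, or if a joint passes its speed limit or range.

### The arm

A 7-joint arm with a two-finger parallel gripper is mounted at the origin on a cart in front of the work surface, level with it; the furniture and walls round the work are solid. World frame = base frame: x ahead of the robot, y to its left, z up, the work surface at z = 0. Lengths are in m, angles in rad, forces in N, time in s.
With the tool pointing down it reaches from about 0.425 to 0.875 m from the base axis. Payload 4.7 kg.
Tool frame: the origin (TCP) lies midway between the tips of the shut fingers; the grasp point (between the pads) lies 19 mm behind it; z points along the fingers, y is the line along which they close (so a half turn about z gives the same grasp; the last joint's range is limited). The gripper opens to 87 mm and grips with 3 to 60 N. Pads are 19 mm wide; open, the fingers measure 117 mm over their backs; the gripper's body (75 mm by 190 mm) begins 51 mm behind the grasp point.
Start: joints at [-1.096, 0.321, -0.07, 1.45, 0.023, 1.371, -0.057], TCP at [0.289, 0.582, 0.223] pointing down, gripper open.
Joint ranges: [-2.86, 2.86], [-0.3, 2.09], [-1.38, 1.24], [0.06, 2.45], [-1.56, 4.7], [0.09, 2.05], [-2.69, 2.69]. Speed limits (rad/s): [2.57, 2.57, 3.14, 3.14, 3.14, 3.14, 3.14].

### API

Orientations are given as a rotation vector (axis times angle).
In Python, from bench import ctrl, get_image, calibration gives the robot as it stands.
- The arm moves only by the tool apply_moves, never from a script. Its arguments are lists of equal length, an entry for each row: "dp": the shift along the tool's x, y, z in m, a list of three; "twist": the turn, a rotation vector about the tool's x, y, z in rad, a list of three; "fingers": the closure, from 0 (fully open) to 1 (shut). In form: {"dp": [[dx, dy, dz], ...], "twist": [[ax, ay, az], ...], "fingers": [fingers, ...]}. A call has 1 to 10 rows; each row shifts and turns the commanded pose from where the row before left it, along the tool's axes as they then stand; what a row does not reach is not made up. A row lasts 1/10 s, in which the tool goes at most 50 mm and 8.59 degrees, less where a joint would pass 70% of its speed; a pose out of reach is approached as far as the arm can. A call is refused whole if a number of a shift passes 0.05 or a number of a turn 0.15, either way. A call with a gripper value outside its range is refused whole. The fingers move at their own pace and stop on an object; "newtons" is the grip in N (left out, the last holds). Time passes only in rows, so rows that do not move let the fingers close. It gives the time, the measured TCP pose, the force, the opening and the grip force at its end, in the units of the state.
- ctrl.get_state(): the state, without advancing time (a new reading comes with each control period).
- get_image(name): name is "side" or "top"; returns the picture (384x512x3 uint8, red, green, blue); there is no depth.
- calibration(name): a dict with "fx", "fy", "cx", "cy" (pixels), "eye" and "attitude" of the camera in the world. Camera axes: x right, y up, looking along -z (the intrinsics and any distortion apply to the point x, -y, -z); pixel columns grow to the right and rows downward; lengths in m; the calibration is good to about 2 mm. A picture is of the moment at which its call begins. calibration takes no time and is no camera call.
- ctrl.close_job(): hands the job in; it is judged then, once.
The state is a dict: "time": time; "joint_positions": joint angles; "qd": joint speeds; "joint_torque": joint torques, N m; "position": TCP position; "tool_rot": TCP orientation; "ft_force": force on the tool from outside, world axes, zero at the start; "torque": the same for the moment, N m; "grip_width": opening from 0.0 (shut) to 1.0 (fully open); "grip_force": force on a finger pad.
Only numpy, scipy, OpenCV 4.12 (cv2) and the standard library are available. Lean on these libraries where they do the work, as an engineer would, in place of code of your own. Each camera call takes 0.05 s, during which the arm holds its last target. There are 200 camera calls.

## Working session

There is one attempt and no reset: what is moved stays moved. The work goes in short steps, Python scripts to look and compute and a tool call to move; the robot and the scene stay as the last step left them, time stands still between calls to the robot, and variables do not carry over. Pictures are saved under pics/ and viewed, at most 10 in all, crops included, and the job is handed in when it is done.

Besides the shell and the picture viewer there is one more tool, called after "Call:" by a JSON object that holds its "api" and its "payload". apply_moves: Moves the arm, as the interface text tells. Its arguments: {"type":"object","properties":{"dp":{"type":"array"},"twist":{"type":"array"},"fingers":{"type":"array"},"newtons":{"type":"number"}},"required":["dp","twist","fingers"]}

```bash
mkdir -p pics; python3 - <<'E'
from bench import ctrl,get_image,calibration
import cv2
for n in("side","top"):
    cv2.imwrite(f"pics/{n}0.png",get_image(n)[:,:,::-1]); print(n,calibration(n))
s=ctrl.get_state(); print(s)
E
```

```text
side {'fx': 474.6715326563415, 'fy': 474.6715326563415, 'cx': 258.3118041551311, 'cy': 197.10038871989954, 'eye': array([-0.49755616,  0.47065807,  0.95886223]), 'attitude': array([ 0.56385128, -0.91416679, -1.84339123])}
top {'fx': 480.573761073909, 'fy': 480.573761073909, 'cx': 266.6979915002412, 'cy': 189.71383561351797, 'eye': array([ 0.38381391, -0.00412067,  1.70829551]), 'attitude': array([ 0.06209761, -0.034177  , -1.60069883])}
{'time': 0.1, 'joint_positions': array([-1.09589489,  0.32172991, -0.07008866,  1.45156029,  0.02264074,
        1.37079817, -0.05692578]), 'qd': array([ 9.39946351e-04, -1.26583610e-03,  1.39685559e-05, -2.41890592e-03,
        5.92620241e-04,  1.48245425e-04,  4.84876315e-05]), 'joint_torque': array([-1.55172097e-04, -4.92575240e+01, -4.05926127e-01, -3.13400066e+01,
       -6.41472358e-02,  3.95046780e-02,  9.04824128e-05]), 'position': array([0.28886613, 0.58172969, 0.22157959]), 'tool_rot': array([-7.17356978e-01, -3.05832668e+00,  2.65335052e-03]), 'ft_force': array([ 0.2025956 , -0.6766741 , -0.38703377]), 'torque': array([0.03000361, 0.01174981, 0.0120187 ]), 'grip_force': 0.0, 'grip_width': 1.0025900414683717}
```

View pics/side0.png

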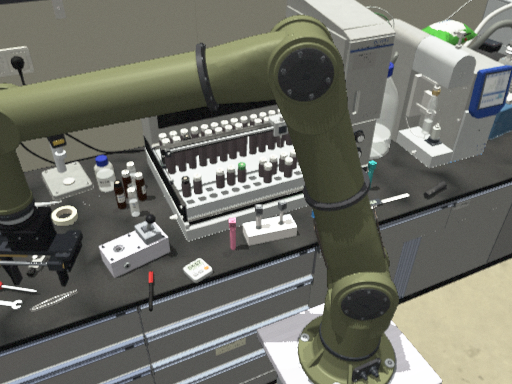

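View pics/top0.png

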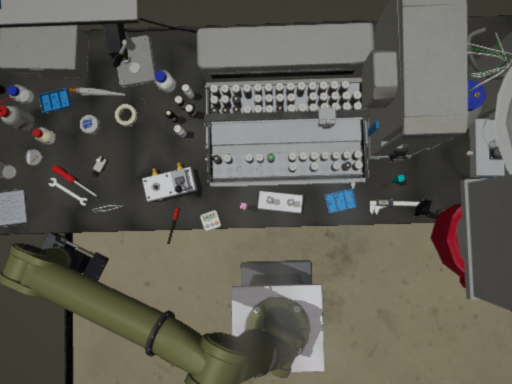

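The rack is at side (270,228) / top (280,202) and the block at side (135,247) / top (168,183). Look-alikes are pink at side (233,232) and turquoise at side (371,172) / top (401,179). Next I'll enlarge the relevant regions.

```bash
cat > h.py <<'E'
import numpy as np,cv2
from scipy.spatial.transform import Rotation as R
from bench import ctrl,get_image,calibration
def ray(n,u,v):
    c=calibration(n); d=R.from_rotvec(c['attitude']).apply([(u-c['cx'])/c['fx'],-(v-c['cy'])/c['fy'],-1]); return c['eye'],d
def atz(n,u,v,z):
    e,d=ray(n,u,v); return (e+d*(z-e[2])/d[2]).round(4)
def proj(n,p):
    c=calibration(n); q=R.from_rotvec(c['attitude']).inv().apply(np.array(p)-c['eye']); return np.array([c['cx']+c['fx']*q[...,0]/-q[...,2],c['cy']-c['fy']*q[...,1]/-q[...,2]]).T.round(1)
def tri(a,b):
    e1,d1=ray('side',*a);e2,d2=ray('top',*b); A=np.stack([d1,-d2],1); t=np.linalg.lstsq(A,e2-e1,rcond=None)[0]
    p,q=e1+t[0]*d1,e2+t[1]*d2; return ((p+q)/2).round(4),np.linalg.norm(p-q).round(4)
def crop(im,u,v,w,h,k): return cv2.resize(im[v:v+h,u:u+w,::-1],None,fx=k,fy=k,interpolation=cv2.INTER_CUBIC)
E
python3 - <<'E'
from h import *
s=get_image('side');t=get_image('top')
a=crop(s,220,190,100,75,4);b=crop(s,90,205,100,75,4);c=crop(t,230,165,100,75,4);d=crop(t,130,150,100,75,4)
cv2.imwrite('pics/crops.png',np.vstack([np.hstack([a,b]),np.hstack([c,d])]))
E
```

```text
(no output)
```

View pics/crops.png

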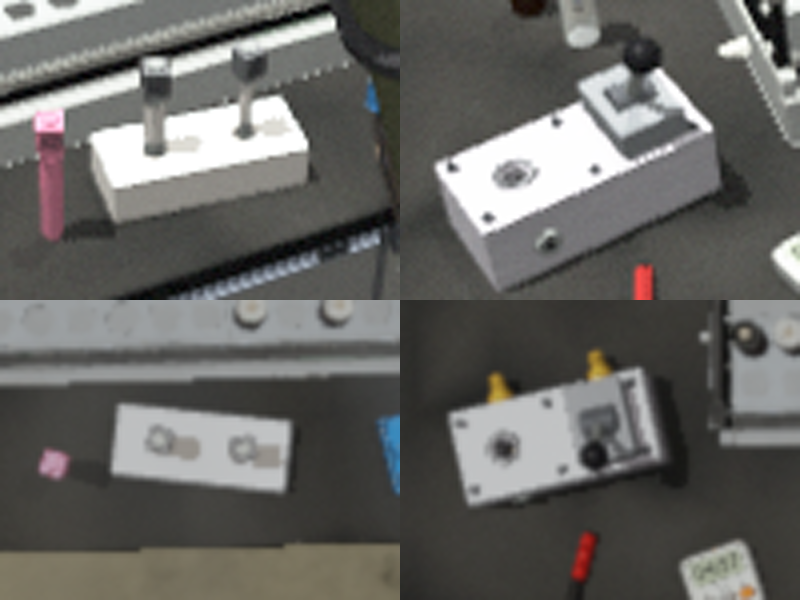

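Thick stem is the left one: side (258.6,205), top (269.6,199.6). The thin one is at side (282,205), top (291,202). The pink look-alike is at side (232,222) and the turquoise one at side (371,172). I choose the left tube in the rack.

```bash
python3 - <<'E'
from h import *
S=lambda x,y,u0,v0:((x+.5)/4-.5+u0,(y+.5)/4-.5+v0)
h=S(156,64,220,190);ht=S(160,140,230,165)
zt=.036-.030+.110
print('head tri',tri(h,ht),'atz',atz('side',*h,zt),atz('top',*ht,zt))
print('stem at rack',atz('side',*S(155,150,220,190),.036))
print('thin',atz('side',*S(249,58,220,190),zt),atz('top',*S(243,150,230,165),zt))
print('rack corners top',[atz('top',*S(x,y-300,230,165),.036) for x,y in((118,403),(292,420),(287,492),(111,474))])
print('rack corners side',[atz('side',*S(x,y,220,190),.036) for x,y in((91,137),(281,97),(307,142),(118,189))])
p=S(113,174,90,205);pt=S(104,148,130,150)
print('port',tri(p,pt),atz('side',*p,.057),atz('top',*pt,.057))
print('block side',[atz('side',*S(x-400,y,90,205),.056) for x,y in((437,165),(487,232),(716,130),(657,70))])
print('block top',[atz('top',*S(x-400,y-300,130,150),.056) for x,y in((450,412),(640,370),(665,462),(470,505))])
b=S(642-400,54,90,205);bt=S(595-400,455-300,130,150)
print('ball',tri(b,bt))
E
```

```text
head tri (array([0.448 , 0.0133, 0.1169]), np.float64(0.0013)) atz [0.4487 0.0122 0.116 ] [0.4483 0.0139 0.116 ]
stem at rack [0.4475 0.0125 0.036 ]
thin [ 0.4276 -0.0512  0.116 ] [ 0.438  -0.0545  0.116 ]
rack corners top [array([0.485 , 0.0504, 0.036 ]), array([ 0.4655, -0.1005,  0.036 ]), array([ 0.4031, -0.094 ,  0.036 ]), array([0.4233, 0.0583, 0.036 ])]
rack corners side [array([0.4803, 0.0494, 0.036 ]), array([ 0.463 , -0.1009,  0.036 ]), array([ 0.4091, -0.0937,  0.036 ]), array([0.4202, 0.0547, 0.036 ])]
port (array([0.5078, 0.4073, 0.0555]), np.float64(0.001)) [0.5058 0.4069 0.057 ] [0.5078 0.4074 0.057 ]
block side [array([0.5372, 0.4519, 0.056 ]), array([0.4593, 0.434 , 0.056 ]), array([0.4926, 0.2689, 0.056 ]), array([0.5723, 0.2891, 0.056 ])]
block top [array([0.5406, 0.4542, 0.056 ]), array([0.5719, 0.2883, 0.056 ]), array([0.4914, 0.2682, 0.056 ]), array([0.4594, 0.4379, 0.056 ])]
ball (array([0.4933, 0.3112, 0.1399]), np.float64(0.0014))
```

```bash
python3 - <<'E'
from h import *
s=get_image('side');t=get_image('top')
a=crop(s,240,195,50,40,8);b=crop(t,260,188,50,40,8)
cv2.imwrite('pics/head.png',np.hstack([a,b]))
for yaw in(-.13,.3): 
  r=R.from_euler('z',yaw).apply([[10,10,0],[10,-10,0],[-10,-10,0],[-10,10,0]])/1e3
  for z in(.116,.092): print(yaw,z,((proj('side',r+[.448,.013,z])-[240,195])*8).round().tolist())
E
```

```text
-0.13 0.116 [[113.0, 75.0], [166.0, 65.0], [183.0, 98.0], [130.0, 109.0]]
-0.13 0.092 [[112.0, 127.0], [165.0, 117.0], [182.0, 151.0], [129.0, 162.0]]
0.3 0.116 [[108.0, 86.0], [150.0, 62.0], [188.0, 88.0], [146.0, 112.0]]
0.3 0.092 [[108.0, 138.0], [149.0, 114.0], [186.0, 141.0], [146.0, 164.0]]
```

View pics/head.png

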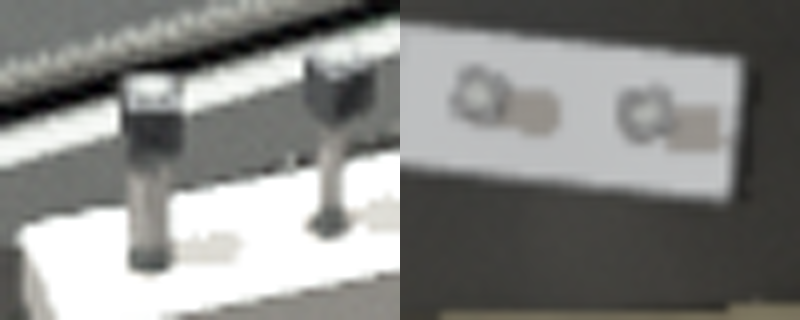

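The left tube has the wide stem (34 px against 22 px for the thin one), so it is confirmed. Its head face is square to the side camera, which puts the head yaw near -0.45. That already matches the tool's present yaw.

Call:
{"api": "apply_moves", "payload": {"dp": [[-0.03,-0.034,0.002],[-0.03,-0.034,0.002],[-0.03,-0.034,0.002],[-0.03,-0.034,0.002],[-0.03,-0.034,0.002],[-0.03,-0.034,0.002],[-0.03,-0.034,0.002],[-0.03,-0.034,0.002],[-0.03,-0.034,0.002],[-0.03,-0.034,0.002]], "twist": [[0,0,0],[0,0,0],[0,0,0],[0,0,0],[0,0,0],[0,0,0],[0,0,0],[0,0,0],[0,0,0],[0,0,0]], "fingers": [0.5,0.5,0.5,0.5,0.5,0.5,0.5,0.5,0.5,0.5]}}

```text
time: 1.3
position: [0.4068, 0.1425, 0.2028]
tool_rot: [0.717, 3.058, 0.002]
ft_force: [0.8, -0.8, -0.3]
grip_width: 0.502
grip_force: 0.0
```

```bash
cat >> h.py <<'E'
def go(p):
    s=ctrl.get_state(); r=R.from_rotvec(s['tool_rot']); m=r.as_matrix()
    print('t',s['time'],'pos',s['position'].round(4),'delta tool',r.inv().apply(np.array(p)-s['position']).round(4),'toolz',m[:,2].round(4),'yaz',np.degrees(np.arctan2(m[1,1],m[0,1])).round(1),'F',s['ft_force'].round(2),'w',round(s['grip_width'],3),'gf',round(s['grip_force'],1),'q',s['joint_positions'].round(2))
E
python3 -c "
from h import *
go([.448,.0125,.16])"
```

```text
t 1.3 pos [0.4068 0.1425 0.2028] delta tool [-0.0947 -0.0981  0.0427] toolz [ 8.e-04  8.e-04 -1.e+00] yaz 63.6 F [ 0.81 -0.8  -0.3 ] w 0.502 gf 0.0 q [-0.69 -0.15  0.26  1.99  0.04  1.29  0.67]
```

Call:
{"api": "apply_moves", "payload": {"dp": [[-0.032,-0.033,0.01],[-0.032,-0.033,0.01],[-0.0307,-0.0321,0.01],[0,0,0.01],[0,0,0]], "twist": [[0,0,0],[0,0,0],[0,0,0],[0,0,0],[0,0,0]], "fingers": [0.5,0.5,0.5,0.5,0.5]}}

```text
time: 1.8
position: [0.4468, 0.0136, 0.1614]
tool_rot: [-0.721, -3.055, 0.001]
ft_force: [-0.2, 0.2, 0.2]
grip_width: 0.499
grip_force: 0.0
```

```bash
python3 -c "
from h import *
go([.448,.0125,.085])
im=get_image('top'); s=get_image('side')
a=crop(im,235,160,80,75,5);b=crop(s,220,150,80,75,5);cv2.imwrite('pics/near.png',np.hstack([a,b]))"
```

```text
t 1.8 pos [0.4468 0.0136 0.1614] delta tool [-0.0017 -0.0003  0.0764] toolz [-2.4e-03  1.0e-04 -1.0e+00] yaz 63.4 F [-0.25  0.15  0.16] w 0.499 gf 0.0 q [-0.56 -0.09  0.45  2.02  0.04  1.2   0.98]
```

View pics/near.png

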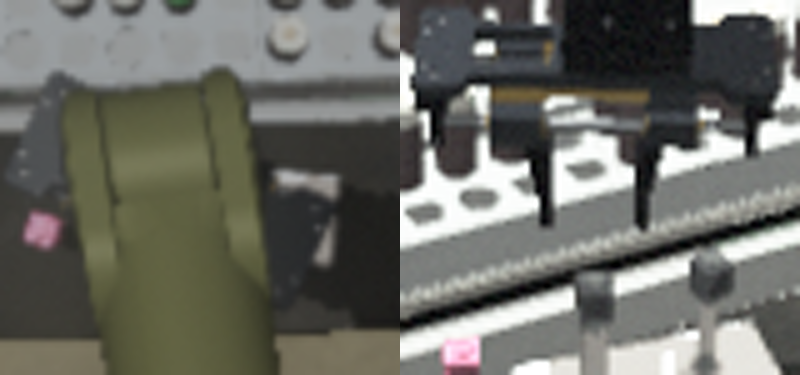

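The fingers straddle the thick head: tips at (545,225) and (642,225) in the crop, head top at (597,275). Descending to grasp.

Call:
{"api": "apply_moves", "payload": {"dp": [[-0.001,0,0.015],[0,0,0.015],[0,0,0.015],[0,0,0.015],[0,0,0.0155],[0,0,0],[0,0,0]], "twist": [[0,0,0],[0,0,0],[0,0,0],[0,0,0],[0,0,0],[0,0,0],[0,0,0]], "fingers": [0.5,0.5,0.5,0.5,0.5,0.5,0.5]}}

```text
time: 2.6
position: [0.4489, 0.015, 0.0876]
tool_rot: [0.714, 3.059, 0.0]
ft_force: [0.3, -0.5, 0.8]
grip_width: 0.501
grip_force: 0.0
```

```bash
python3 -c "
from h import *
go([.448,.0125,.085])"
```

```text
t 2.6 pos [0.4489 0.015  0.0876] delta tool [-0.0003 -0.0027  0.0026] toolz [ 4.e-04  2.e-04 -1.e+00] yaz 63.7 F [ 0.27 -0.47  0.79] w 0.501 gf 0.0 q [-0.56 -0.    0.47  2.11  0.    1.04  1.02]
```

Call:
{"api": "apply_moves", "payload": {"dp": [[0,-0.0025,0.002],[0,0,0],[0,0,0],[0,0,0],[0,0,0],[0,0,0],[0,0,0],[0,0,0]], "twist": [[0,0,0],[0,0,0],[0,0,0],[0,0,0],[0,0,0],[0,0,0],[0,0,0],[0,0,0]], "fingers": [0.5,0.5,0.85,0.85,0.85,0.85,0.85,0.85], "newtons": 30}}

```text
time: 3.4
position: [0.4477, 0.0117, 0.0851]
tool_rot: [0.717, 3.058, 0.0]
ft_force: [0.5, 0.2, 0.5]
grip_width: 0.23
grip_force: 30.0
```

```bash
python3 -c "
from h import *
go([.448,.0125,.085])"
```

```text
t 3.4 pos [0.4477 0.0117 0.0851] delta tool [0.0001 0.0009 0.0001] toolz [ 2.e-04  1.e-04 -1.e+00] yaz 63.6 F [0.53 0.22 0.49] w 0.23 gf 30.0 q [-0.55 -0.    0.47  2.11  0.    1.03  1.03]
```

Call:
{"api": "apply_moves", "payload": {"dp": [[0,0,-0.005],[0,0,-0.015],[0,0,-0.02],[0,0,-0.02],[0,0,-0.02],[0,0,-0.02],[0,0,-0.01],[0,0,0]], "twist": [[0,0,0],[0,0,0],[0,0,0],[0,0,0],[0,0,0],[0,0,0],[0,0,0],[0,0,0]], "fingers": [0.85,0.85,0.85,0.85,0.85,0.85,0.85,0.85], "newtons": 50}}

```text
time: 4.2
position: [0.4485, 0.0117, 0.1964]
tool_rot: [0.717, 3.056, 0.002]
ft_force: [-0.8, -0.4, -0.8]
grip_width: 0.227
grip_force: 50.0
```

```bash
python3 -c "
from h import *
go([.43,.41,.195])"
```

```text
t 4.2 pos [0.4485 0.0117 0.1964] delta tool [0.1936 0.3485 0.0016] toolz [ 2.7e-03  8.0e-04 -1.0e+00] yaz 63.6 F [-0.82 -0.44 -0.83] w 0.227 gf 50.0 q [-0.57 -0.12  0.45  1.98  0.06  1.28  0.97]
```

Call:
{"api": "apply_moves", "payload": {"dp": [[0.01,0.018,0],[0.021,0.038,0],[0.023,0.042,0],[0.023,0.042,0],[0.023,0.042,0],[0.023,0.042,0],[0.023,0.042,0],[0.023,0.042,0],[0.016,0.027,0],[0.009,0.014,0]], "twist": [[0,0,0],[0,0,0],[0,0,0],[0,0,0],[0,0,0],[0,0,0],[0,0,0],[0,0,0],[0,0,0],[0,0,0]], "fingers": [0.85,0.85,0.85,0.85,0.85,0.85,0.85,0.85,0.85,0.85]}}

```text
time: 5.2
position: [0.427, 0.4133, 0.193]
tool_rot: [-0.711, -3.058, 0.003]
ft_force: [0.4, -0.8, -0.2]
grip_width: 0.223
grip_force: 50.0
```

```bash
python3 -c "
from h import *
go([.5073,.407,.175])"
```

```text
t 5.2 pos [0.427  0.4133 0.193 ] delta tool [-0.0749  0.0299  0.0178] toolz [-0.0025 -0.0013 -1.    ] yaz 63.8 F [ 0.38 -0.84 -0.19] w 0.223 gf 50.0 q [-0.91  0.22  0.11  1.64 -0.03  1.29  0.32]
```

Call:
{"api": "apply_moves", "payload": {"dp": [[-0.015,0.006,0],[-0.02,0.008,0],[-0.02,0.008,0.005],[-0.015,0.006,0.008],[-0.005,0.002,0.01],[0,0,0.01],[0,0,0.005],[0,0,0],[0,0,0]], "twist": [[0,0,0],[0,0,0],[0,0,0],[0,0,0],[0,0,0],[0,0,0],[0,0,0],[0,0,0],[0,0,0]], "fingers": [0.85,0.85,0.85,0.85,0.85,0.85,0.85,0.85,0.85]}}

```text
time: 6.1
position: [0.5087, 0.4046, 0.1573]
tool_rot: [-0.715, -3.059, -0.0]
ft_force: [-0.5, 0.2, -1.3]
grip_width: 0.226
grip_force: 50.0
```

```bash
python3 -c "
from h import *
go([.5073,.407,.155])
p=ctrl.get_state()['position']
s=get_image('side');cv2.imwrite('pics/port1.png',crop(s,80,180,80,90,6))
go([.5073,.407,.155])
for q in ([p[0],p[1],p[2]-.079],[p[0],p[1],.058],[.5073,.407,.056],[p[0],p[1],p[2]-.019]): print((proj('side',q)-[80,180])*6)
"
```

```text
t 6.1 pos [0.5087 0.4046 0.1573] delta tool [0.0023 0.0016 0.0023] toolz [-2.e-04  3.e-04 -1.e+00] yaz 63.7 F [-0.52  0.19 -1.26] w 0.226 gf 50.0 q [-0.83  0.36  0.15  1.54 -0.05  1.25  0.44]
t 6.15 pos [0.5091 0.4046 0.1577] delta tool [0.0026 0.0013 0.0027] toolz [ 5.e-04  8.e-04 -1.e+00] yaz 63.7 F [ 0.23 -0.37 -0.14] w 0.224 gf 50.0 q [-0.83  0.35  0.15  1.54 -0.05  1.25  0.44]
[223.2 369. ]
[230.4 401.4]
[226.8 408.6]
[199.8 267.6]
```

View pics/port1.png

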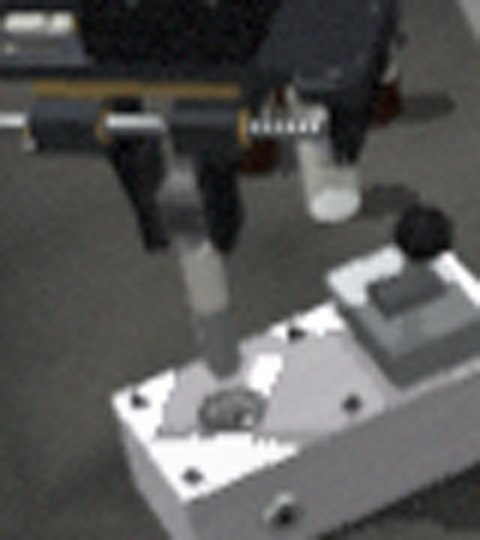

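The foot is at crop (222,371), agreeing with the prediction (223,369). The ring centre is at (231,411), so I need about 3 mm of correction towards the robot and +y.

Call:
{"api": "apply_moves", "payload": {"dp": [[0.003,0.0012,0],[0,0,0.006],[0,0,0.006],[0,0,0.004],[0,0,0],[0,0,0],[0,0,0]], "twist": [[0,0,0],[0,0,0],[0,0,0],[0,0,0],[0,0,0],[0,0,0],[0,0,0]], "fingers": [0.85,0.85,0.85,0.85,0.85,0.85,0.85]}}

```text
time: 6.85
position: [0.5076, 0.4064, 0.1413]
tool_rot: [0.718, 3.058, 0.0]
ft_force: [-0.6, 0.9, 0.0]
grip_width: 0.222
grip_force: 50.0
```

```bash
python3 -c "
from h import *
go([.5067,.407,.135])
s=get_image('side');cv2.imwrite('pics/port2.png',crop(s,95,215,50,50,10))
P=[]
for i in range(6): P.append(ctrl.get_state()['position']); get_image('top')
print(np.array(P).round(4)); p=np.mean(P,0); print(p)
for q in ([p[0],p[1],p[2]-.079],[p[0],p[1],.057],[.5067,.407,.057]): print((proj('side',q)-[95,215])*10)
"
```

```text
t 6.85 pos [0.5076 0.4064 0.1413] delta tool [0.001  0.0001 0.0063] toolz [ 3.e-04  2.e-04 -1.e+00] yaz 63.6 F [-0.65  0.86  0.  ] w 0.222 gf 50.0 q [-0.83  0.37  0.14  1.56 -0.05  1.22  0.43]
[[0.5076 0.4065 0.1414]
 [0.5076 0.4065 0.1414]
 [0.5075 0.4065 0.1414]
 [0.5075 0.4065 0.1413]
 [0.5075 0.4065 0.1413]
 [0.5074 0.4065 0.1412]]
[0.50751047 0.40648692 0.1413304 ]
[226. 313.]
[229. 327.]
[228. 329.]
```

View pics/port2.png

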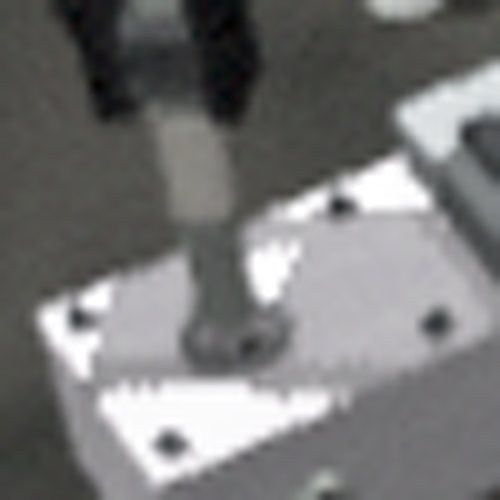

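```bash
python3 -c "
from h import *
for u,v in((118.15,248.55),(118.15,248.2),(117.9,248.1)): print(atz('side',u,v,.058),atz('side',u,v,.057))
a=np.linspace(0,6.28,9)[:8]
r=np.stack([.012*np.cos(a),.012*np.sin(a),0*a],1)
for c in((.5067,.407),(.5055,.406)):
  e=(proj('side',r+[*c,.058])-[95,215]+.45)*10; print(c,e.min(0),e.max(0))
"
```

```text
[0.5028 0.4066 0.058 ] [0.5039 0.4066 0.057 ]
[0.5041 0.4063 0.058 ] [0.5052 0.4063 0.057 ]
[0.5048 0.4069 0.058 ] [0.5059 0.4068 0.057 ]
(0.5067, 0.407) [186.5 302.5] [275.5 360.5]
(0.5055, 0.406) [191.5 304.5] [280.5 361.5]
```

Call:
{"api": "apply_moves", "payload": {"dp": [[0.0017,-0.001,0],[0,0,0.002],[0,0,0.002],[0,0,0.002],[0,0,0.001],[0,0,0],[0,0,0]], "twist": [[0,0,0],[0,0,0],[0,0,0],[0,0,0],[0,0,0],[0,0,0],[0,0,0]], "fingers": [0.85,0.85,0.85,0.85,0.85,0.85,0.85]}}

```text
time: 7.9
position: [0.5055, 0.4063, 0.1341]
tool_rot: [0.718, 3.058, 0.0]
ft_force: [-0.1, -0.0, -0.7]
grip_width: 0.225
grip_force: 50.0
```

```bash
python3 -c "
from h import *
go([.5055,.4063,.130])"
```

```text
t 7.9 pos [0.5055 0.4063 0.1341] delta tool [-0.      0.0001  0.0041] toolz [ 1.e-04  0.e+00 -1.e+00] yaz 63.6 F [-0.14 -0.01 -0.72] w 0.225 gf 50.0 q [-0.83  0.37  0.14  1.57 -0.05  1.2   0.43]
```

Call:
{"api": "apply_moves", "payload": {"dp": [[0,0,0.001],[0,0,0.001],[0,0,0.001],[0,0,0.001],[0,0,0]], "twist": [[0,0,0],[0,0,0],[0,0,0],[0,0,0],[0,0,0]], "fingers": [0.85,0.85,0.85,0.85,0.85]}}

```text
time: 8.4
position: [0.5053, 0.4062, 0.1299]
tool_rot: [-0.717, -3.058, 0.0]
ft_force: [0.0, 0.4, 0.0]
grip_width: 0.225
grip_force: 50.0
```

```bash
python3 -c "
from h import *
go([.5055,.4063,.126])
print(ctrl.get_state()['torque'])"
```

```text
t 8.4 pos [0.5053 0.4062 0.1299] delta tool [-0.0001  0.0002  0.0039] toolz [-2.e-04 -2.e-04 -1.e+00] yaz 63.6 F [0.03 0.37 0.03] w 0.225 gf 50.0 q [-0.83  0.37  0.14  1.58 -0.06  1.2   0.43]
[ 0.03712371 -0.01110513 -0.0131729 ]
```

Call:
{"api": "apply_moves", "payload": {"dp": [[0,0,0.001],[0,0,0.001],[0,0,0.001],[0,0,0]], "twist": [[0,0,0],[0,0,0],[0,0,0],[0,0,0]], "fingers": [0.85,0.85,0.85,0.85]}}

```text
time: 8.8
position: [0.5053, 0.4062, 0.1269]
tool_rot: [-0.717, -3.058, 0.0]
ft_force: [-1.2, -0.1, -1.4]
grip_width: 0.224
grip_force: 50.0
```

```bash
python3 -c "
from h import *
go([.5055,.4063,.126])
print(ctrl.get_state()['torque'])"
```

```text
t 8.8 pos [0.5053 0.4062 0.1269] delta tool [-0.0001  0.0002  0.0009] toolz [-2.e-04 -2.e-04 -1.e+00] yaz 63.6 F [-1.23 -0.12 -1.41] w 0.224 gf 50.0 q [-0.83  0.37  0.14  1.58 -0.06  1.19  0.43]
[-0.02280603 -0.00284106 -0.02936341]
```

Call:
{"api": "apply_moves", "payload": {"dp": [[0,0,0.001],[0,0,0.001],[0,0,0.001],[0,0,0.001],[0,0,0]], "twist": [[0,0,0],[0,0,0],[0,0,0],[0,0,0],[0,0,0]], "fingers": [0.85,0.85,0.85,0.85,0.85]}}

```text
time: 9.3
position: [0.5053, 0.4062, 0.1229]
tool_rot: [-0.717, -3.058, 0.0]
ft_force: [0.3, -0.5, -0.2]
grip_width: 0.225
grip_force: 50.0
```

```bash
python3 -c "
from h import *
go([.5055,.4063,.126])
print(ctrl.get_state()['torque'])"
```

```text
t 9.3 pos [0.5053 0.4062 0.1229] delta tool [-0.0001  0.0002 -0.0031] toolz [-2.e-04 -2.e-04 -1.e+00] yaz 63.6 F [ 0.29 -0.47 -0.24] w 0.225 gf 50.0 q [-0.83  0.38  0.14  1.58 -0.06  1.18  0.43]
[-0.01595859 -0.03200953  0.01483612]
```

Call:
{"api": "apply_moves", "payload": {"dp": [[0,0,0.001],[0,0,0.001]], "twist": [[0,0,0],[0,0,0]], "fingers": [0.85,0.85]}}

```text
time: 9.5
position: [0.5055, 0.4063, 0.1212]
tool_rot: [0.717, 3.058, 0.0]
ft_force: [0.5, -1.0, 0.5]
grip_width: 0.223
grip_force: 50.0
```

Call:
{"api": "apply_moves", "payload": {"dp": [[0,0,0.001],[0,0,0.001]], "twist": [[0,0,0],[0,0,0]], "fingers": [0.85,0.85]}}

```text
time: 9.7
position: [0.5057, 0.4063, 0.1197]
tool_rot: [0.717, 3.058, 0.001]
ft_force: [-0.4, -1.3, 2.0]
grip_width: 0.227
grip_force: 50.0
```

Call:
{"api": "apply_moves", "payload": {"dp": [[0,0,0.001],[0,0,0.001]], "twist": [[0,0,0],[0,0,0]], "fingers": [0.85,0.85]}}

```text
time: 9.9
position: [0.5058, 0.4066, 0.1175]
tool_rot: [0.717, 3.058, 0.002]
ft_force: [0.1, -0.5, 4.5]
grip_width: 0.224
grip_force: 50.0
```

Call:
{"api": "apply_moves", "payload": {"dp": [[0,0,0.001],[0,0,0.001]], "twist": [[0,0,0],[0,0,0]], "fingers": [0.85,0.85]}}

```text
time: 10.1
position: [0.5058, 0.4066, 0.116]
tool_rot: [0.717, 3.058, 0.002]
ft_force: [0.2, -1.1, 5.9]
grip_width: 0.224
grip_force: 50.0
```

Call:
{"api": "apply_moves", "payload": {"dp": [[0,0,0.001],[0,0,0.001]], "twist": [[0,0,0],[0,0,0]], "fingers": [0.85,0.85]}}

```text
time: 10.3
position: [0.5059, 0.4066, 0.114]
tool_rot: [0.717, 3.058, 0.002]
ft_force: [-1.2, -0.4, 5.6]
grip_width: 0.229
grip_force: 50.0
```

Call:
{"api": "apply_moves", "payload": {"dp": [[0,0,0.0005],[0,0,0.0005]], "twist": [[0,0,0],[0,0,0]], "fingers": [0.85,0.85]}}

```text
time: 10.5
position: [0.5058, 0.4066, 0.1129]
tool_rot: [0.717, 3.058, 0.002]
ft_force: [0.1, -0.9, 4.4]
grip_width: 0.225
grip_force: 50.0
```

Call:
{"api": "apply_moves", "payload": {"dp": [[0,0,0.0005],[0,0,0.0005],[0,0,0.0005]], "twist": [[0,0,0],[0,0,0],[0,0,0]], "fingers": [0.85,0.85,0.85]}}

```text
time: 10.8
position: [0.5058, 0.4065, 0.1114]
tool_rot: [0.717, 3.058, 0.002]
ft_force: [-0.6, -1.4, 5.0]
grip_width: 0.225
grip_force: 50.0
```

Call:
{"api": "apply_moves", "payload": {"dp": [[0,0,0.0005],[0,0,0.0005],[0,0,0.0005]], "twist": [[0,0,0],[0,0,0],[0,0,0]], "fingers": [0.85,0.85,0.85]}}

```text
time: 11.1
position: [0.5058, 0.4065, 0.1099]
tool_rot: [0.717, 3.058, 0.002]
ft_force: [-0.3, -0.7, 5.7]
grip_width: 0.223
grip_force: 50.0
```

Call:
{"api": "apply_moves", "payload": {"dp": [[0,0,0.0005],[0,0,0.0005],[0,0,0.0005]], "twist": [[0,0,0],[0,0,0],[0,0,0]], "fingers": [0.85,0.85,0.85]}}

```text
time: 11.4
position: [0.5058, 0.4066, 0.1084]
tool_rot: [0.717, 3.058, 0.002]
ft_force: [-0.6, -1.4, 5.0]
grip_width: 0.222
grip_force: 50.0
```

Call:
{"api": "apply_moves", "payload": {"dp": [[0,0,0.0005],[0,0,0.0005],[0,0,0.0005]], "twist": [[0,0,0],[0,0,0],[0,0,0]], "fingers": [0.85,0.85,0.85]}}

```text
time: 11.7
position: [0.5058, 0.4066, 0.1069]
tool_rot: [0.717, 3.058, 0.002]
ft_force: [0.3, -1.0, 5.4]
grip_width: 0.224
grip_force: 50.0
```

Call:
{"api": "apply_moves", "payload": {"dp": [[0,0,0.0005],[0,0,0.0005],[0,0,0.0005]], "twist": [[0,0,0],[0,0,0],[0,0,0]], "fingers": [0.85,0.85,0.85]}}

```text
time: 12.0
position: [0.5058, 0.4065, 0.1054]
tool_rot: [0.717, 3.058, 0.002]
ft_force: [-0.3, -0.5, 5.3]
grip_width: 0.219
grip_force: 50.0
```

Call:
{"api": "apply_moves", "payload": {"dp": [[0,0,0.0005],[0,0,0.0005],[0,0,0.0005]], "twist": [[0,0,0],[0,0,0],[0,0,0]], "fingers": [0.85,0.85,0.85]}}

```text
time: 12.3
position: [0.5059, 0.4065, 0.1039]
tool_rot: [0.717, 3.058, 0.002]
ft_force: [-0.0, -0.4, 5.3]
grip_width: 0.229
grip_force: 50.0
```

Call:
{"api": "apply_moves", "payload": {"dp": [[0,0,0.0005],[0,0,0.0005],[0,0,0.0005]], "twist": [[0,0,0],[0,0,0],[0,0,0]], "fingers": [0.85,0.85,0.85]}}

```text
time: 12.6
position: [0.5059, 0.4065, 0.1024]
tool_rot: [0.717, 3.058, 0.002]
ft_force: [-0.6, -0.3, 4.7]
grip_width: 0.225
grip_force: 50.0
```

Call:
{"api": "apply_moves", "payload": {"dp": [[0,0,0.0005],[0,0,0.0005],[0,0,0.0005]], "twist": [[0,0,0],[0,0,0],[0,0,0]], "fingers": [0.85,0.85,0.85]}}

```text
time: 12.9
position: [0.5058, 0.4065, 0.1009]
tool_rot: [0.717, 3.058, 0.002]
ft_force: [0.6, -0.2, 4.7]
grip_width: 0.223
grip_force: 50.0
```

Call:
{"api": "apply_moves", "payload": {"dp": [[0,0,0.0005],[0,0,0.0005],[0,0,0.0005]], "twist": [[0,0,0],[0,0,0],[0,0,0]], "fingers": [0.85,0.85,0.85]}}

```text
time: 13.2
position: [0.5059, 0.4066, 0.0995]
tool_rot: [0.717, 3.058, 0.002]
ft_force: [-0.2, 0.4, 5.6]
grip_width: 0.224
grip_force: 50.0
```

Call:
{"api": "apply_moves", "payload": {"dp": [[0,0,0.0005],[0,0,0.0005],[0,0,0.0002]], "twist": [[0,0,0],[0,0,0],[0,0,0]], "fingers": [0.85,0.85,0.85]}}

```text
time: 13.5
position: [0.5059, 0.4066, 0.0985]
tool_rot: [0.717, 3.058, 0.002]
ft_force: [-0.3, -0.7, 8.3]
grip_width: 0.226
grip_force: 50.0
```

Call:
{"api": "apply_moves", "payload": {"dp": [[0,0,0.0005],[0,0,0.0003]], "twist": [[0,0,0],[0,0,0]], "fingers": [0.85,0.85]}}

```text
time: 13.7
position: [0.5061, 0.4066, 0.0983]
tool_rot: [0.717, 3.057, 0.002]
ft_force: [-0.6, -1.6, 9.5]
grip_width: 0.223
grip_force: 50.0
```

Call:
{"api": "apply_moves", "payload": {"dp": [[0,0,0.0005],[0,0,0.0003],[0,0,0]], "twist": [[0,0,0],[0,0,0],[0,0,0]], "fingers": [0.85,0.85,0.85]}}

```text
time: 14.0
position: [0.5061, 0.4066, 0.098]
tool_rot: [0.717, 3.057, 0.003]
ft_force: [-1.4, -1.4, 10.2]
grip_width: 0.225
grip_force: 50.0
```

Call:
{"api": "apply_moves", "payload": {"dp": [[0,0,0.0005],[0,0,0.0005],[0,0,0]], "twist": [[0,0,0],[0,0,0],[0,0,0]], "fingers": [0.85,0.85,0.85]}}

```text
time: 14.3
position: [0.5062, 0.4067, 0.0976]
tool_rot: [0.717, 3.057, 0.003]
ft_force: [-2.1, -2.0, 13.4]
grip_width: 0.224
grip_force: 50.0
```

```bash
python3 -c "
from h import *
go([.5055,.4063,.0975])
F=[]
for i in range(6): get_image('top'); F.append(ctrl.get_state()['ft_force'])
print(np.mean(F,0),np.std(F,0),ctrl.get_state()['position'])"
```

```text
t 14.3 pos [0.5062 0.4067 0.0976] delta tool [ 0.0005 -0.0007  0.0001] toolz [ 0.002   0.0017 -1.    ] yaz 63.6 F [-2.08 -2.04 13.39] w 0.224 gf 50.0 q [-0.83  0.4   0.14  1.61 -0.06  1.14  0.44]
[-2.17218787 -2.28685934 13.04282356] [0.41696165 0.51906495 0.82232637] [0.50627287 0.40670054 0.09763662]
```

Call:
{"api": "apply_moves", "payload": {"dp": [[0,0,0.0004],[0,0,0.0003],[0,0,0],[0,0,0],[0,0,0]], "twist": [[0,0,0],[0,0,0],[0,0,0],[0,0,0],[0,0,0]], "fingers": [0.85,0.85,0.85,0.85,0.85]}}

```text
time: 15.1
position: [0.5063, 0.4067, 0.0973]
tool_rot: [0.717, 3.057, 0.004]
ft_force: [-1.6, -2.5, 15.5]
grip_width: 0.22
grip_force: 50.0
```

```bash
python3 -c "
from h import *
F=[]
for i in range(10): get_image('top'); F.append(ctrl.get_state()['ft_force'])
print(np.mean(F,0),np.std(F,0))
go([.5055,.4063,.0975])"
```

```text
[-2.53865269 -2.53558185 14.96670971] [0.38588415 0.56488372 0.54212252]
t 15.6 pos [0.5063 0.4068 0.0974] delta tool [ 0.0005 -0.0008 -0.0001] toolz [ 0.0021  0.0019 -1.    ] yaz 63.6 F [-3.15 -2.96 14.32] w 0.23 gf 50.0 q [-0.83  0.4   0.14  1.61 -0.06  1.14  0.44]
```

Call:
{"api": "apply_moves", "payload": {"dp": [[0,0,0.0002],[0,0,0],[0,0,0],[0,0,0],[0,0,0],[0,0,0],[0,0,0]], "twist": [[0,0,0],[0,0,0],[0,0,0],[0,0,0],[0,0,0],[0,0,0],[0,0,0]], "fingers": [0.85,0.85,0.85,0.55,0.55,0.55,0.55]}}

```text
time: 16.3
position: [0.505, 0.406, 0.093]
tool_rot: [-0.717, -3.058, 0.002]
ft_force: [-0.1, 0.5, -0.7]
grip_width: 0.43
grip_force: 0.0
```

Call:
{"api": "apply_moves", "payload": {"dp": [[0,0,-0.005],[0,0,-0.01],[0,0,-0.015],[0,0,-0.02],[0,0,-0.02],[0,0,-0.02],[0,0,-0.01]], "twist": [[0,0,0],[0,0,0],[0,0,0],[0,0,0],[0,0,0],[0,0,0],[0,0,0]], "fingers": [0.55,0.55,0.55,0.55,0.55,0.55,0.55]}}

```text
time: 17.0
position: [0.5065, 0.4071, 0.1977]
tool_rot: [0.717, 3.056, 0.006]
ft_force: [-0.3, -0.2, -0.2]
grip_width: 0.452
grip_force: 0.0
```

```bash
python3 -c "
from h import *
go([.42,.30,.17])
s=get_image('side');cv2.imwrite('pics/after.png',crop(s,80,180,80,90,6))
t=get_image('top')
for z in(.112,.122,.127): print(z,(proj('side',[.5063,.4068,z])-[80,180])*6)
print((proj('side',[.4933,.3112,.1399])-[80,180])*6)
"
```

```text
t 17.0 pos [0.5065 0.4071 0.1977] delta tool [ 0.0299 -0.1345  0.027 ] toolz [ 0.0036  0.0033 -1.    ] yaz 63.6 F [-0.27 -0.25 -0.15] w 0.452 gf 0.0 q [-0.83  0.33  0.15  1.5  -0.05  1.32  0.43]
0.112 [206.4 317.4]
0.122 [202.2 300.6]
0.127 [200.4 292.2]
[419.4 228.6]
```

View pics/after.png

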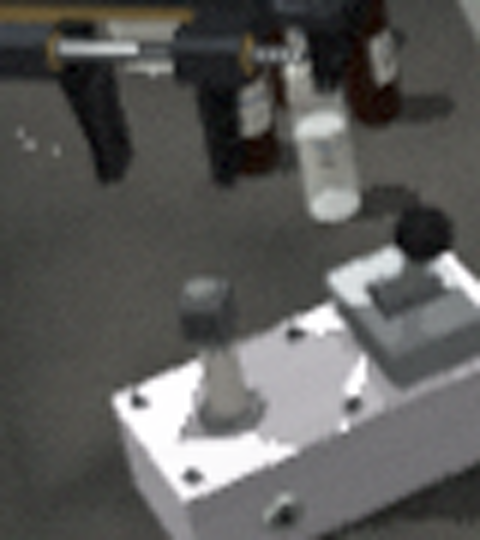

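The tube stands upright, seated deep: head top at crop (207,290), which is z≈0.127 and about 38 mm in. The ball is at (424,230). Next is the lever.

Call:
{"api": "apply_moves", "payload": {"dp": [[0.001,-0.0235,0],[0.001,-0.0235,0],[0.001,-0.0235,0],[0.001,-0.0235,0],[0.001,-0.0235,0],[0,0,0],[0,0,0],[0,0,0],[0,0,0],[0,0,0]], "twist": [[0,0,0],[0,0,0],[0,0,0],[0,0,0],[0,0,0],[0,0,-0.13],[0,0,-0.13],[0,0,-0.13],[0,0,-0.13],[0,0,-0.13]], "fingers": [0.55,0.55,1,1,1,1,1,1,1,1], "newtons": 20}}

```text
time: 18.1
position: [0.4481, 0.3029, 0.1929]
tool_rot: [0.305, -3.125, 0.001]
ft_force: [-0.8, -0.1, -0.0]
grip_width: 0.009
grip_force: 0.0
```

```bash
python3 -c "
from h import *
go([.453,.3045,.122])
s=ctrl.get_state();print(R.from_rotvec(s['tool_rot']).as_matrix()[:,0].round(3))"
```

```text
t 18.1 pos [0.4481 0.3029 0.1929] delta tool [-0.0052  0.0007  0.0709] toolz [-1.2e-03 -9.0e-04 -1.0e+00] yaz 101.1 F [-0.75 -0.11 -0.01] w 0.009 gf 0.0 q [-0.77  0.11  0.13  1.77 -0.01  1.27  1.13]
[-0.981 -0.193  0.001]
```

Call:
{"api": "apply_moves", "payload": {"dp": [[0,0,0.02],[0,0,0.02],[0,0,0.02],[0,0,0.01],[-0.005,0,0],[-0.01,0,0],[-0.01,0,0],[-0.01,0,0],[-0.01,0,0],[-0.01,0,0]], "twist": [[0,0,0],[0,0,0],[0,0,0],[0,0,0],[0,0,0],[0,0,0],[0,0,0],[0,0,0],[0,0,0],[0,0,0]], "fingers": [1,1,1,1,1,1,1,1,1,1]}}

```text
time: 19.1
position: [0.5039, 0.3141, 0.1243]
tool_rot: [-0.297, 3.127, 0.001]
ft_force: [-1.4, -0.1, 0.6]
grip_width: 0.007
grip_force: 0.6
```

Call:
{"api": "apply_moves", "payload": {"dp": [[-0.008,0,0],[-0.008,0,0],[-0.005,0,0],[0,0,0]], "twist": [[0,0,0],[0,0,0],[0,0,0],[0,0,0]], "fingers": [1,1,1,1]}}

```text
time: 19.5
position: [0.524, 0.3175, 0.1236]
tool_rot: [-0.296, 3.127, -0.0]
ft_force: [-0.2, -0.6, 0.5]
grip_width: 0.004
grip_force: 0.0
```

```bash
python3 -c "
from h import *
go([.536,.320,.122])"
```

```text
t 19.5 pos [0.524  0.3175 0.1236] delta tool [-0.0123  0.0002  0.0016] toolz [ 3.e-04 -3.e-04 -1.e+00] yaz 100.8 F [-0.22 -0.55  0.5 ] w 0.004 gf 0.0 q [-0.72  0.31  0.16  1.68 -0.05  1.16  1.21]
```

Call:
{"api": "apply_moves", "payload": {"dp": [[-0.004,0,0],[-0.004,0,0],[0,0,0]], "twist": [[0,0,0],[0,0,0],[0,0,0]], "fingers": [1,1,1]}}

```text
time: 19.8
position: [0.5315, 0.319, 0.1238]
tool_rot: [-0.296, 3.127, -0.0]
ft_force: [0.2, 0.8, 0.5]
grip_width: 0.003
grip_force: 0.2
```

Call:
{"api": "apply_moves", "payload": {"dp": [[-0.002,0,0],[-0.002,0,0],[0,0,0]], "twist": [[0,0,0],[0,0,0],[0,0,0]], "fingers": [1,1,1]}}

```text
time: 20.1
position: [0.5349, 0.3197, 0.1238]
tool_rot: [0.297, -3.127, 0.0]
ft_force: [-1.4, 0.3, 0.1]
grip_width: 0.006
grip_force: 0.8
```

Call:
{"api": "apply_moves", "payload": {"dp": [[-0.002,0,0],[-0.002,0,0],[0,0,0]], "twist": [[0,0,0],[0,0,0],[0,0,0]], "fingers": [1,1,1]}}

```text
time: 20.4
position: [0.5355, 0.3201, 0.1234]
tool_rot: [0.297, -3.12, 0.003]
ft_force: [-9.6, -2.5, 5.4]
grip_width: 0.003
grip_force: 5.4
```

```bash
python3 -c "
from h import *
go([.536,.320,.122])
s=get_image('side');cv2.imwrite('pics/lever.png',np.hstack([crop(s,80,180,80,90,5),crop(get_image('top'),130,140,78,90,5)]))
print((proj('side',[.559,.3245,.1394])-[80,180])*5)
"
```

```text
t 20.4 pos [0.5355 0.3201 0.1234] delta tool [-0.0004 -0.0001  0.0014] toolz [-0.0074 -0.0024 -1.    ] yaz 100.9 F [-9.61 -2.48  5.36] w 0.003 gf 5.4 q [-0.71  0.33  0.16  1.64 -0.06  1.18  1.22]
[294. 127.]
```

View pics/lever.png

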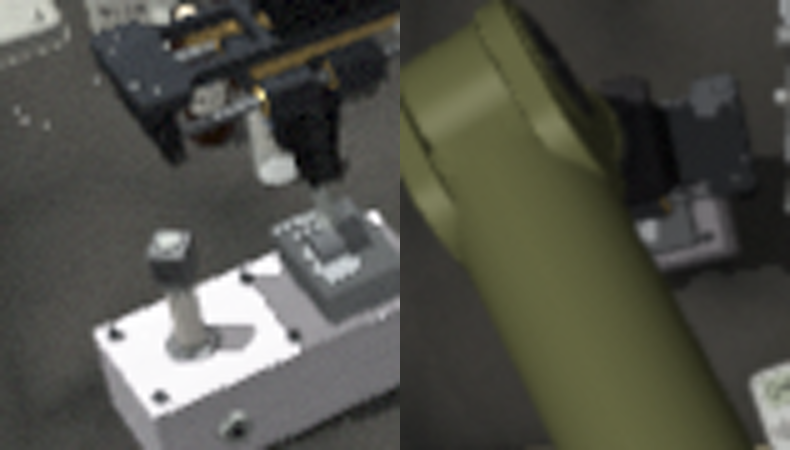

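The lever has hit its stop where predicted, with the force jumping to 10 N. Retracting and checking.

Call:
{"api": "apply_moves", "payload": {"dp": [[0.01,0,0],[0.02,0,0],[0.03,0,0],[0.03,0,-0.02],[0.03,0,-0.03],[0,0,-0.03],[0,-0.04,0],[0,-0.05,0],[0,-0.05,0],[0,-0.04,0]], "twist": [[0,0,0],[0,0,0],[0,0,0],[0,0,0],[0,0,0],[0,0,0],[0,0,0],[0,0,0],[0,0,0],[0,0,0]], "fingers": [1,1,1,1,1,1,1,1,1,1]}}

```text
time: 21.5
position: [0.4561, 0.1181, 0.2046]
tool_rot: [-0.293, 3.124, 0.0]
ft_force: [0.7, -0.5, 0.0]
grip_width: 0.006
grip_force: 0.0
```

```bash
python3 -c "
from h import *
go([.536,.320,.122])
s=get_image('side');cv2.imwrite('pics/end.png',np.hstack([crop(s,80,180,80,90,5),crop(get_image('top'),130,140,78,90,5)]))
print((proj('side',[.559,.3245,.1394])-[80,180])*5,(proj('top',[.559,.3245,.1394])-[130,140])*5)
"
```

```text
t 21.5 pos [0.4561 0.1181 0.2046] delta tool [-0.1158  0.1835  0.083 ] toolz [ 3.4e-03  6.0e-04 -1.0e+00] yaz 100.7 F [ 0.75 -0.46  0.01] w 0.006 gf 0.0 q [-0.62 -0.06  0.29  1.91  0.02  1.29  1.43]
[294. 127.] [221.  143.5]
```

View pics/end.png

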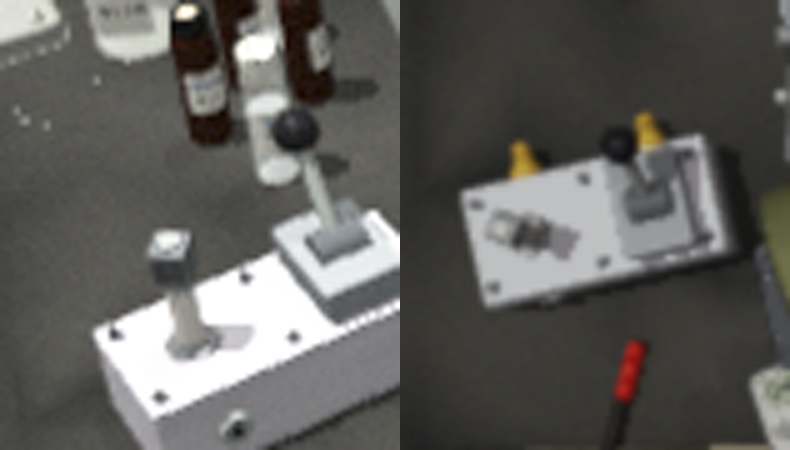

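The ball is at crop side (296,129) and top (619,143), against (294,127) and (621,143) predicted for fully over. The filter is upright and seated, and the robot is clear of everything.

```bash
python3 -c "
from bench import ctrl
print(ctrl.close_job())"
```

```text
the job is handed in; nothing more can be done
None
```

The thick filter is bottomed in the port, about 38 mm in, bedded for about a second with roughly 10 N on the stop by my estimate; the lever is fully over, nothing else was touched, and the job was handed in at about 22 s.

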